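# Heft the tint bottles and hold up the full one

### The job

One of the three identical white tint bottles with purple caps is still full and the other two are mostly used up, but only their weight tells. Heft them to find out, stand the two light ones upright in the low green tray, and finish while holding the full, heaviest one in the gripper, upright and still, at least 10 cm clear above the bench. Set the bottles down rather than drop or tip them, and leave the marker, the screwdriver and the clear cup where they are.

Things in the scene. Friction and masses are not known exactly. Their poses are not given: they have to be found in the camera images.
- bottle_a: one of three look-alike upright bottles, white, 95 mm high; round body 48 mm wide with a sloping shoulder; fixed purple cap, straight and round, 30 mm across, 73 to 95 mm above the foot, can be gripped. Origin: centre of the underside, z up. The full one weighs about 0.40 kg, the other two 0.10 to 0.20 kg; which is which varies. Centres start at least 95 mm apart
- bottle_b: one of three look-alike upright bottles, white, 95 mm high; round body 48 mm wide with a sloping shoulder; fixed purple cap, straight and round, 30 mm across, 73 to 95 mm above the foot, can be gripped. Origin: centre of the underside, z up. The full one weighs about 0.40 kg, the other two 0.10 to 0.20 kg; which is which varies. Centres start at least 95 mm apart
- bottle_c: one of three look-alike upright bottles, white, 95 mm high; round body 48 mm wide with a sloping shoulder; fixed purple cap, straight and round, 30 mm across, 73 to 95 mm above the foot, can be gripped. Origin: centre of the underside, z up. The full one weighs about 0.40 kg, the other two 0.10 to 0.20 kg; which is which varies. Centres start at least 95 mm apart
- tray: low green plastic tray, fixed to the bench, 240 mm along its x, 130 mm along its y, 22 mm high; walls and floor 4 mm thick (floor top 4 mm above the bench); a flat 14 mm grip tab at each end. Origin: centre of the underside; x is its long axis. Room for two bottles side by side along x, for example 55 mm either side of the centre
- marker_b: white marker with red cap, lying, 137 mm long (along its y), 13 mm thick; a bystander to leave alone. Origin: centre of the underside
- tin_opener: screwdriver with yellow handle, lying, 201 mm long (along its y), 28 mm high; a bystander to leave alone. Origin: centre of the underside
- cup_c: clear plastic cup, 73 mm across, 88 mm high, standing behind the bottles; a bystander to leave alone. Origin: centre of the underside
Not all that is in view belongs to the job. What is shaped like the bottle_c but black or turquoise is not meant.

How it is judged:
At the end, for the whole second after the job is handed in: The two lighter bottles stand upright (within 6 degrees), at rest and released on the floor of the tray; the heaviest is held in the fingers alone, its underside more than 10 cm above the bench, within 20 degrees of upright and still (under 5 cm/s) (height (world z) of bottle_b above 0.1 m and angle between bottle_b's own z axis and vertical below 0.35 rad and linear speed of bottle_b below 0.05 m/s and contact force between bottle_b and the fingers above 1 N and contact force between bottle_b and tray below 0.1 N and contact force between bottle_b and bottle_a below 0.1 N and x of bottle_a in the frame of tray between -0.1 and 0.1 m and y of bottle_a in the frame of tray between -0.05 and 0.05 m and z of each of bottle_a, bottle_c in the frame of tray below 0.01 m and angle between each of bottle_a, bottle_c's own z axis and vertical below 0.1 rad and linear speed of each of bottle_a, bottle_c below 0.03 m/s and contact force between each of bottle_a, bottle_c and the fingers below 0.1 N and contact force between bottle_b and bottle_c below 0.1 N and x of bottle_c in the frame of tray between -0.1 and 0.1 m and y of bottle_c in the frame of tray between -0.05 and 0.05 m); the arm keeps its last pose, push and grip.
It fails at once if a bottle is tipped over (more than 45 degrees) (angle between any of bottle_a, bottle_b, bottle_c's own z axis and vertical above 0.785 rad).
It fails at once if a bottle is dropped or thrown (faster than 1 m/s while out of the fingers) ((linear speed of bottle_a above 1 m/s and contact force between bottle_a and the fingers below 0.1 N) or (linear speed of bottle_b above 1 m/s and contact force between bottle_b and the fingers below 0.1 N) or (linear speed of bottle_c above 1 m/s and contact force between bottle_c and the fingers below 0.1 N)).
It fails at once if the marker, the screwdriver or the cup is moved more than 3 cm (distance of any of marker_b, tin_opener, cup_c from where it was at the start of the episode above 0.03 m).
It also fails if it takes over 72 s, if anything falls off the work surface, if the arm or the gripper's body presses on something with over 40 N, if the wrist force passes 120 N, or if a joint passes its speed limit or range.

### The arm

A 7-joint arm with a two-finger parallel gripper is mounted at the origin on a cart in front of the work surface, level with it; the furniture and walls round the work are solid. World frame = base frame: x ahead of the robot, y to its left, z up, the work surface at z = 0. Lengths are in m, angles in rad, forces in N, time in s.
With the tool pointing down it reaches from about 0.35 to 0.9 m from the base axis. Payload 19.9 kg.
Tool frame: the origin (TCP) lies at the very end of the fingers, on their centre line; the grasp point (between the pads) lies 19 mm behind it; z points along the fingers, y is the line along which they close (so a half turn about z gives the same grasp; the last joint's range is limited). The gripper opens to 94 mm and grips with 3 to 60 N. Pads are 16 mm wide; open, the fingers measure 119 mm over their backs; the gripper's body (75 mm by 177 mm) begins 78 mm behind the grasp point.
Start: joints at [-1.353, 0.417, -0.01, 1.614, 0.005, 1.111, -0.053], TCP at [0.161, 0.604, 0.205] pointing down, gripper open.
Joint ranges: [-2.81, 2.81], [-0.39, 2.02], [-1.27, 1.25], [0.06, 2.57], [-1.19, 4.33], [0.19, 2], [-2.82, 2.82]. Speed limits (rad/s): [1.89, 1.89, 2.39, 2.39, 3.01, 3.01, 3.01].

### API

Orientations are given as a unit quaternion [x, y, z, w].
In Python, from plant import status, imaging, robot gives the robot as it stands.
- The arm moves only by the tool arm_command, never from a script. Its argument "steps" is a list of rows, each a list of 7 numbers: the shift along the tool's x, y, z in cm, then the turn, a rotation vector about the tool's x, y, z in units of 5 degrees (1.0 is 5 degrees), then the closure, from 0 (fully open) to 1 (shut). A call has 1 to 12 rows; each row shifts and turns the commanded pose from where the row before left it, along the tool's axes as they then stand; what a row does not reach is not made up. A row lasts 1/12 s, in which the tool goes at most 41.7 mm and 7.16 degrees, less where a joint would pass 70% of its speed; a pose out of reach is approached as far as the arm can. A call with a gripper value outside its range is refused whole. The fingers move at their own pace and stop on an object; "grip_force" is the grip in N (left out, the last holds). Time passes only in rows, so rows that do not move let the fingers close. It gives the time, the measured TCP pose, the force, the opening and the grip force at its end, in the units of the state.
- status.get_obs(): the state, without advancing time (a new reading comes with each control period).
- imaging.read_camera(name): name is "side" or "top" or "wrist"; returns a dict with "img" (384x512x3 uint8, blue, green, red), "camera_matrix" (3x3 intrinsics, pixels), "dist_coeffs" ([k1, k2, p1, p2, k3] as OpenCV has them; the pictures are not rectified), "R" (3x3) and "t" (3): a world point X has camera coordinates R X + t. Camera axes: x right, y down, z forward; pixel columns grow to the right and rows downward; lengths in m; the calibration is good to about 2 mm. A picture is of the moment at which its call begins. There is no depth.
- robot.hand_in(): hands the job in; it is judged then, once.
The state is a dict: "t": time; "joint_positions": joint angles; "joint_vel": joint speeds; "tau": joint torques, N m; "position": TCP position; "tool_rot": TCP orientation; "contact_force": force on the tool from outside, world axes, zero at the start; "torque": the same for the moment, N m; "opening": finger opening in m; "finger_force": force on a finger pad.
Only numpy, scipy, OpenCV 4.12 (cv2) and the standard library are available. Lean on these libraries where they do the work, as an engineer would, in place of code of your own. Each camera call takes 0.05 s, during which the arm holds its last target. There are 200 camera calls.

## Working session

There is one attempt and no reset: what is moved stays moved. The work goes in short steps, Python scripts to look and compute and a tool call to move; the robot and the scene stay as the last step left them, time stands still between calls to the robot, and variables do not carry over. Pictures are saved under pics/ and viewed, at most 10 in all, crops included, and the job is handed in when it is done.

Besides the shell and the picture viewer there is one more tool, called after ">>>" as name(argument=value, ...), one argument or row to a line, values as JSON. arm_command: Moves the arm, as the interface text tells. Its arguments: {"type":"object","properties":{"steps":{"type":"array","items":{"type":"array","items":{"type":"number"}}},"grip_force":{"type":"number"}},"required":["steps"]}

```bash
mkdir -p pics
cat > h.py <<'E'
import numpy as np,cv2
from plant import status,imaging,robot
def ray(c,uv):
    p=cv2.undistortPoints(np.array([[uv]],float),c["camera_matrix"],np.array(c["dist_coeffs"],float))[0,0]
    R=np.array(c["R"]);t=np.array(c["t"]).ravel()
    return -R.T@t, R.T@np.array([p[0],p[1],1.])
def onz(c,uv,z):
    o,d=ray(c,uv); return o+d*(z-o[2])/d[2]
def blobs(img,lo,hi,amin=40):
    m=cv2.inRange(cv2.cvtColor(img,cv2.COLOR_BGR2HSV),np.array(lo),np.array(hi))
    n,l,s,c=cv2.connectedComponentsWithStats(m)
    return [(c[i].round(1),s[i].tolist()) for i in range(1,n) if s[i][4]>=amin]
E
python3 - <<'E'
from h import *
a=imaging.read_camera("top");b=imaging.read_camera("side")
cv2.imwrite("pics/top.png",a["img"]);cv2.imwrite("pics/side.png",b["img"])
for c in(a,b):
  print("P",[(x,s,onz(c,x,.095).round(3)) for x,s in blobs(c["img"],(125,60,40),(165,255,255))])
  print("G",[(x,s,onz(c,x,.01).round(3)) for x,s in blobs(c["img"],(40,70,40),(85,255,255),300)])
print(status.get_obs())
E
```

```text
P [(array([209.7, 195.2]), [203, 189, 14, 13, 139], array([0.48 , 0.133, 0.095])), (array([278.2, 199.5]), [272, 194, 13, 12, 126], array([ 0.474, -0.011,  0.095])), (array([155.7, 221. ]), [149, 215, 15, 13, 157], array([0.424, 0.244, 0.095]))]
G [(array([382.3, 185.4]), [346, 127, 75, 118, 6748], array([ 0.517, -0.256,  0.01 ]))]
P [(array([188. , 117.7]), [183, 112, 11, 12, 116], array([0.42 , 0.223, 0.095])), (array([222.7, 136.5]), [217, 130, 12, 14, 141], array([0.475, 0.115, 0.095])), (array([191.2, 136.3]), [184, 133, 15, 6, 43], array([0.408, 0.142, 0.095])), (array([241.3, 174.6]), [235, 167, 14, 16, 176], array([ 0.469, -0.027,  0.095]))]
G [(array([307.1, 283.3]), [233, 228, 155, 116, 9588], array([ 0.51 , -0.257,  0.01 ]))]
{'t': 0.1, 'joint_positions': array([-1.35248756,  0.41791243, -0.0103119 ,  1.61406981,  0.00467622,
        1.11065905, -0.05301819]), 'joint_vel': array([ 0.00228301, -0.00103553, -0.00100661, -0.00191855,  0.00027639,
       -0.0019638 ,  0.00161175]), 'tau': array([ 1.59593848e-03, -8.52596641e+01,  6.40052464e-01, -4.26701403e+01,
       -4.89148346e-02,  1.63472135e-02,  1.49954178e-05]), 'position': array([0.16047845, 0.60372994, 0.2049075 ]), 'tool_rot': array([ 1.29545669e-01,  9.91573324e-01, -5.10874489e-04, -3.80276954e-05]), 'contact_force': array([ 0.11558002, -0.27826485, -0.03636175]), 'torque': array([-0.0150882 ,  0.01294025, -0.0026636 ]), 'finger_force': 0.0, 'opening': 0.09412939250372865}
```

View pics/top.png

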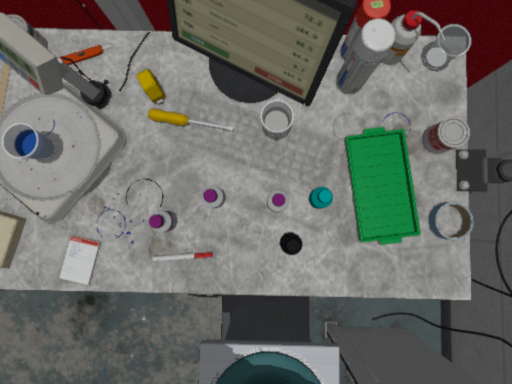

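View pics/side.png

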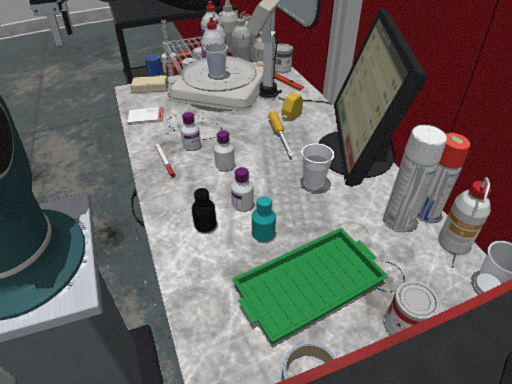

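Purple-capped bottles in the top view are at px (156,221), (210,195) and (278,200). The look-alikes are black (291,243) and turquoise (321,198), and neither is meant. I'll refine the positions and confirm with one enlarged crop.

Run:
```python
from h import *
a=imaging.read_camera("top");b=imaging.read_camera("side")
pa=[(278.2,199.5),(209.7,195.2),(155.7,221.)];pb=[(241.3,174.6),(222.7,136.5),(188,117.7)]
for u,v in zip(pa,pb):
  o1,d1=ray(a,u);o2,d2=ray(b,v)
  s=np.linalg.lstsq(np.c_[d1,-d2],o2-o1,rcond=None)[0]
  p,q=o1+s[0]*d1,o2+s[1]*d2
  print("tri",((p+q)/2).round(4),"gap",np.linalg.norm(p-q).round(4),"top z.09",onz(a,u,.09).round(4))
for n,c in(("top",a),("side",b)):
  m=cv2.inRange(cv2.cvtColor(c["img"],cv2.COLOR_BGR2HSV),(40,70,40),(85,255,255))
  k=max(cv2.findContours(m,0,1)[0],key=cv2.contourArea)
  w=np.array([onz(c,x[0].astype(float),.022)[:2] for x in k],np.float32)
  print(n,"tray",cv2.minAreaRect(w))
print("cup",onz(a,(277,112),.088),"turq",onz(a,(321,192),.095),"black",onz(a,(291,242),.09),"mon",onz(a,(310,100),.1),onz(a,(310,100),.2),"marker",onz(a,(180,257),.01),"scr",onz(a,(190,121),.02))
cv2.imwrite("pics/crop.png",cv2.resize(a["img"][150:280,120:350],None,fx=3.4,fy=3.4,interpolation=2))
```

```text
tri [ 0.4747 -0.0114  0.0813] gap 0.0001 top z.09 [ 0.4742 -0.0111  0.09  ]
tri [0.4807 0.1348 0.0809] gap 0.0002 top z.09 [0.4802 0.1335 0.09  ]
tri [0.4239 0.2477 0.0801] gap 0.001 top z.09 [0.4235 0.245  0.09  ]
top tray ((0.5176602602005005, -0.25152695178985596), (0.26889628171920776, 0.13955263793468475), 8.385315895080566)
side tray ((0.5159556865692139, -0.25726479291915894), (0.26801246404647827, 0.14110325276851654), 8.316858291625977)
cup [ 0.66266776 -0.00509987  0.088     ] turq [ 0.49165227 -0.10020899  0.095     ] black [ 0.38598565 -0.0394079   0.09      ] mon [ 0.68649491 -0.07415761  0.1       ] [ 0.65327949 -0.0616058   0.2       ] marker [0.34190902 0.2082023  0.01      ] scr [0.65709248 0.19487006 0.02      ]
```

View pics/crop.png

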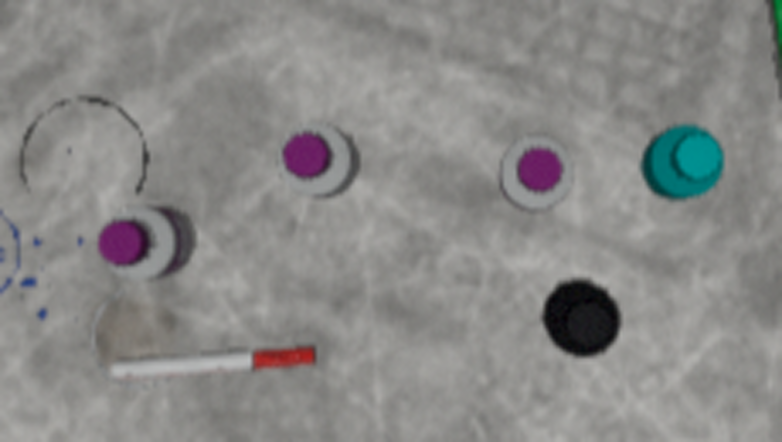

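The crop confirms it: three purple-capped white bottles, with turquoise and black beside them. I'll start with the one at (0.424,0.246).

>>> arm_command(
  steps=[
    [0,0,-1,0,0,-1,0],
    [0,0,-1,0,0,-1,0],
    [0,0,-1,0,0,-1,0],
    [-2.4,-3.2,0,0,0,0,0],
    [-2.4,-3.2,0,0,0,0,0],
    [-2.4,-3.2,0,0,0,0,0],
    [-2.4,-3.2,0,0,0,0,0],
    [-2.4,-3.2,0,0,0,0,0],
    [-2.4,-3.2,0,0,0,0,0],
    [-2.4,-3.2,0,0,0,0,0],
    [-2.4,-3.2,0,0,0,0,0],
    [-2.4,-3.2,0,0,0,0,0],
  ],
  grip_force=25,
)

```text
t: 1.2
position: [0.3779, 0.3146, 0.2356]
tool_rot: [-0.001, 1.0, 0.0, 0.0]
contact_force: [0.1, 1.4, 0.6]
opening: 0.0937
finger_force: 0.0
```

>>> arm_command(
  steps=[
    [-2.4,-3.4,0,0,0,0,0],
    [-2.3,-3.4,0,0,0,0,0],
    [0,0,2,0,0,0,0],
    [0,0,0,0,0,0,0],
    [0,0,0,0,0,0,0],
  ],
)

```text
t: 1.62
position: [0.4237, 0.2485, 0.2151]
tool_rot: [-0.001, 1.0, -0.0, -0.001]
contact_force: [-0.2, 0.2, 0.2]
opening: 0.0938
finger_force: 0.0
```

Run:
```python
from h import *
c=imaging.read_camera("wrist");o=status.get_obs();print(o["position"],o["contact_force"])
for x,s in blobs(c["img"],(125,60,40),(165,255,255)):print(x,s,onz(c,x,.095).round(4))
cv2.imwrite("pics/w1.png",c["img"])
```

```text
[0.42382415 0.24919767 0.21578462] [ 0.2874695   0.73531579 -0.05141526]
[252.4 188.1] [238, 173, 29, 31, 680] [0.4228 0.2458 0.095 ]
[ 43.1 206.2] [28, 200, 26, 16, 99] [0.4417 0.0402 0.095 ]
[141.2 235.8] [131, 225, 26, 26, 349] [0.4732 0.1329 0.095 ]
[  5.  238.8] [0, 226, 14, 25, 257] [ 0.4763 -0.0035  0.095 ]
```

View pics/w1.png

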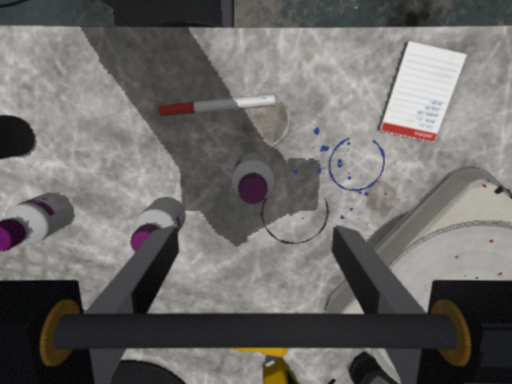

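The wrist view shows the bottle's cap at px (252,188), centred between the fingers once I shift 3 mm in y. Descending and gripping.

>>> arm_command(
  steps=[
    [0,-0.3,3,0,0,0,0],
    [0,0,3.5,0,0,0,0],
    [0,0,3.5,0,0,0,0],
    [0,0,2.5,0,0,0,0],
    [0,0,1.5,0,0,0,0],
    [0,0,0,0,0,0,0],
    [0,0,0,0,0,0,1],
    [0,0,0,0,0,0,1],
    [0,0,0,0,0,0,1],
    [0,0,0,0,0,0,1],
    [0,0,0,0,0,0,1],
    [0,0,0,0,0,0,1],
  ],
)

```text
t: 2.67
position: [0.4245, 0.2457, 0.076]
tool_rot: [-0.001, 1.0, 0.0, 0.0]
contact_force: [-0.5, -0.7, 0.6]
opening: 0.0576
finger_force: 0.0
```

>>> arm_command(
  steps=[
    [0,0,0,0,0,0,1],
    [0,0,0,0,0,0,1],
    [0,0,0,0,0,0,1],
    [0,0,0,0,0,0,1],
    [0,0,0,0,0,0,1],
    [0,0,0,0,0,0,1],
    [0,0,0,0,0,0,1],
    [0,0,0,0,0,0,1],
  ],
)

```text
t: 3.33
position: [0.4243, 0.2455, 0.0754]
tool_rot: [-0.001, 1.0, -0.0, -0.0]
contact_force: [0.3, 1.4, -0.2]
opening: 0.0292
finger_force: 25.0
```

Gripped. Next I lift it, then hold still and average the weight.

>>> arm_command(
  steps=[
    [0,0,-1,0,0,0,1],
    [0,0,-2,0,0,0,1],
    [0,0,-3,0,0,0,1],
    [0,0,-3,0,0,0,1],
    [0,0,-3,0,0,0,1],
    [0,0,-2,0,0,0,1],
    [0,0,-1,0,0,0,1],
    [0,0,0,0,0,0,1],
    [0,0,0,0,0,0,1],
    [0,0,0,0,0,0,1],
  ],
)

```text
t: 4.17
position: [0.4236, 0.2451, 0.224]
tool_rot: [-0.001, 1.0, -0.001, -0.001]
contact_force: [-0.0, -0.4, -3.5]
opening: 0.0291
finger_force: 25.0
```

```bash
cat > heft.py <<'E'
from h import *
f=[]
for i in range(8):
  c=imaging.read_camera("wrist");o=status.get_obs();f.append(o["contact_force"][2])
print(o["t"],o["position"],o["tool_rot"],o["opening"],np.round(f,2),np.mean(f))
E
python3 heft.py
```

```text
4.5667 [0.42420521 0.24545989 0.2251949 ] [-9.86168164e-04  9.99999479e-01 -2.09794514e-04 -1.61801650e-04] 0.02908952976921039 [-4.19 -4.36 -4.74 -3.49 -4.53 -4.25 -4.35 -4.42] -4.291397407971569
```

That is about 4.3 N (0.43 kg), so this is the full one. I'll set it back in place and check the others as I carry them.

>>> arm_command(
  steps=[
    [0,0,2,0,0,0,1],
    [0,0,3.5,0,0,0,1],
    [0,0,3.5,0,0,0,1],
    [0,0,3,0,0,0,1],
    [0,0,1.5,0,0,0,1],
    [0,0,0.8,0,0,0,1],
    [0,0,0.4,0,0,0,1],
    [0,0,0.2,0,0,0,1],
    [0,0,0,0,0,0,1],
    [0,0,0,0,0,0,1],
  ],
)

```text
t: 5.4
position: [0.4248, 0.2459, 0.0774]
tool_rot: [-0.001, 1.0, 0.0, 0.001]
contact_force: [0.1, -0.8, -4.6]
opening: 0.0296
finger_force: 25.0
```

>>> arm_command(
  steps=[
    [0,0,0.1,0,0,0,1],
    [0,0,0.1,0,0,0,1],
    [0,0,0,0,0,0,1],
    [0,0,0,0,0,0,1],
  ],
)

```text
t: 5.73
position: [0.425, 0.246, 0.0754]
tool_rot: [-0.001, 1.0, 0.001, 0.001]
contact_force: [-1.0, -0.3, 6.9]
opening: 0.0292
finger_force: 25.0
```

>>> arm_command(
  steps=[
    [0,0,0,0,0,0,0.3],
    [0,0,0,0,0,0,0.3],
    [0,0,0,0,0,0,0.3],
    [0,0,0,0,0,0,0.3],
    [0,0,0,0,0,0,0.3],
    [0,0,-1,0,0,0,0.3],
    [0,0,-3,0,0,0,0.3],
    [0,0,-4,0,0,0,0.3],
    [0,0,-3,0,0,0,0.3],
    [-2.8,-3.8,0,0,0,0,0.3],
    [-2.8,-3.7,0,0,0,0,0.3],
    [0,-3.7,0,0,0,0,0.3],
  ],
)

```text
t: 6.73
position: [0.4775, 0.1409, 0.186]
tool_rot: [-0.001, 1.0, 0.0, 0.002]
contact_force: [0.5, -1.2, -1.7]
opening: 0.0655
finger_force: 0.0
```

>>> arm_command(
  steps=[
    [0,0,0,0,0,0,0.3],
    [0,0,0,0,0,0,0.3],
  ],
)

```text
t: 6.9
position: [0.4746, 0.14, 0.1852]
tool_rot: [0.001, 1.0, 0.0, 0.0]
contact_force: [0.4, 1.1, 0.2]
opening: 0.066
finger_force: 0.0
```

```bash
cat > w.py <<'E'
from h import *
c=imaging.read_camera("wrist");o=status.get_obs();print(o["position"],o["contact_force"],o["opening"])
for x,s in blobs(c["img"],(125,60,40),(165,255,255)):print(x,s,onz(c,x,.095).round(4))
c=imaging.read_camera("top")
for x,s in blobs(c["img"],(125,60,40),(165,255,255)):print("top",x,s,onz(c,x,.095).round(4))
E
python3 w.py
```

```text
[0.47437682 0.14160343 0.18512241] [-0.39157615  1.06757513 -0.53253593] 0.06603247273115216
[377.6 139.7] [358, 124, 40, 34, 1038] [0.4243 0.243  0.095 ]
[126.4 170.9] [119, 165, 14, 13, 40] [0.4507 0.0291 0.095 ]
[ 88.4 196. ] [69, 179, 40, 35, 1049] [ 0.4731 -0.0065  0.095 ]
[248.7 201.7] [233, 185, 32, 34, 828] [0.4786 0.1344 0.095 ]
top [278.4 199.4] [272, 194, 13, 12, 125] [ 0.4742 -0.0113  0.095 ]
```

>>> arm_command(
  steps=[
    [-0.5,-0.7,0,0,0,0,0.3],
    [0,0,3.3,0,0,0,0.3],
    [0,0,3.8,0,0,0,0.3],
    [0,0,2.5,0,0,0,0.3],
    [0,0,1.3,0,0,0,0.3],
    [0,0,0,0,0,0,0.3],
    [0,0,0,0,0,0,1],
    [0,0,0,0,0,0,1],
    [0,0,0,0,0,0,1],
    [0,0,0,0,0,0,1],
    [0,0,0,0,0,0,1],
    [0,0,0,0,0,0,1],
  ],
)

```text
t: 8.0
position: [0.4796, 0.135, 0.076]
tool_rot: [-0.001, 1.0, 0.0, 0.0]
contact_force: [-0.1, -0.9, 0.1]
opening: 0.0295
finger_force: 18.7
```

>>> arm_command(
  steps=[
    [0,0,0,0,0,0,1],
    [0,0,0,0,0,0,1],
    [0,0,0,0,0,0,1],
    [0,0,0,0,0,0,1],
  ],
)

```text
t: 8.33
position: [0.4798, 0.1349, 0.0759]
tool_rot: [-0.001, 1.0, 0.0, 0.0]
contact_force: [-0.6, -0.6, 6.2]
opening: 0.0294
finger_force: 25.0
```

>>> arm_command(
  steps=[
    [0,0,-1,0,0,0,1],
    [0,0,-2,0,0,0,1],
    [0,0,-3,0,0,0,1],
    [0,0,-3,0,0,0,1],
    [0,0,-3,0,0,0,1],
    [0,0,-2,0,0,0,1],
    [0,0,-1,0,0,0,1],
    [0,0,0,0,0,0,1],
    [0,0,0,0,0,0,1],
    [0,0,0,0,0,0,1],
  ],
)

```text
t: 9.17
position: [0.4786, 0.1347, 0.2241]
tool_rot: [-0.001, 1.0, -0.0, -0.001]
contact_force: [-1.0, 1.2, -2.1]
opening: 0.029
finger_force: 25.0
```

```bash
python3 heft.py
```

```text
9.5667 [0.47925341 0.13482651 0.22518518] [-9.96860360e-04  9.99999466e-01 -1.67315681e-04 -2.15820156e-04] 0.028646498145353503 [-1.31 -1.11 -1.79 -1.76 -1.9  -0.8  -1.14 -1.54] -1.4189150786206284
```

1.4 N, so this one is light. Carrying it to the far tray slot at (0.571,-0.246).

>>> arm_command(
  steps=[
    [0,-1.5,0,0,0,0,1],
    [0,-3,0,0,0,0,1],
    [0,-3.5,0,0,0,0,1],
    [0,-3.5,0,0,0,0,1],
    [0,-3.8,0,0,0,0,1],
    [0,-3.8,0,0,0,0,1],
    [-1,-3.8,0,0,0,0,1],
    [-2,-3.8,0,0,0,0,1],
    [-2,-3.7,0,0,0,0,1],
    [-2,-3.7,0,0,0,0,1],
    [-1.5,-2.5,0,0,0,0,1],
    [-0.7,-1.5,0,0,0,0,1],
  ],
)

```text
t: 10.57
position: [0.5719, -0.2475, 0.2249]
tool_rot: [0.0, 1.0, -0.001, -0.0]
contact_force: [-0.4, -0.3, -1.8]
opening: 0.0293
finger_force: 25.0
```

>>> arm_command(
  steps=[
    [0,0,0,0,0,0,1],
    [0,0,0,0,0,0,1],
    [0,0,0,0,0,0,1],
  ],
)

```text
t: 10.82
position: [0.571, -0.2433, 0.2252]
tool_rot: [-0.001, 1.0, 0.0, -0.0]
contact_force: [-0.1, -0.7, -0.5]
opening: 0.0292
finger_force: 25.0
```

Run:
```python
from h import *
c=imaging.read_camera("wrist");o=status.get_obs();print(o["position"],o["tool_rot"])
m=cv2.inRange(cv2.cvtColor(c["img"],cv2.COLOR_BGR2HSV),(40,70,40),(85,255,255))
k=max(cv2.findContours(m,0,1)[0],key=cv2.contourArea);print(cv2.boundingRect(k))
cv2.imwrite("pics/w2.png",c["img"])
```

```text
[ 0.57101882 -0.24303123  0.22546848] [-1.50557555e-03  9.99998832e-01  2.61777819e-04 -3.93507642e-05]
(169, 0, 146, 231)
```

View pics/w2.png

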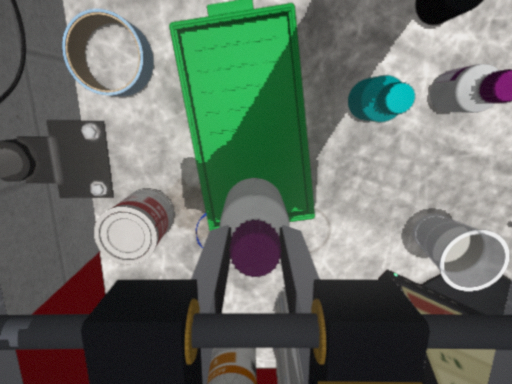

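The wrist view shows the bottle cap at px (255,248) over the far part of the tray, whose edges are at about columns 205 and 315. Lowering it.

>>> arm_command(
  steps=[
    [0,-0.3,2,0,0,0,1],
    [0,0,3.5,0,0,0,1],
    [0,0,3.5,0,0,0,1],
    [0,0,2.7,0,0,0,1],
    [0,0,1.5,0,0,0,1],
    [0,0,0.7,0,0,0,1],
    [0,0,0.3,0,0,0,1],
    [0,0,0.2,0,0,0,1],
    [0,0,0,0,0,0,1],
    [0,0,0,0,0,0,1],
  ],
)

```text
t: 11.7
position: [0.5717, -0.2472, 0.0827]
tool_rot: [-0.001, 1.0, -0.0, 0.001]
contact_force: [-0.1, -0.1, -1.1]
opening: 0.0289
finger_force: 25.0
```

>>> arm_command(
  steps=[
    [0,0,0.1,0,0,0,1],
    [0,0,0.1,0,0,0,1],
    [0,0,0.1,0,0,0,1],
    [0,0,0,0,0,0,1],
    [0,0,0,0,0,0,1],
  ],
)

```text
t: 12.12
position: [0.5719, -0.2476, 0.0798]
tool_rot: [-0.001, 1.0, -0.0, 0.001]
contact_force: [-2.4, 1.0, 13.6]
opening: 0.0294
finger_force: 25.0
```

>>> arm_command(
  steps=[
    [0,0,0,0,0,0,0.3],
    [0,0,0,0,0,0,0.3],
    [0,0,0,0,0,0,0.3],
    [0,0,0,0,0,0,0.3],
    [0,0,0,0,0,0,0.3],
    [0,0,0,0,0,0,0.3],
    [0,0,-1,0,0,0,0.3],
    [0,0,-3,0,0,0,0.3],
    [0,0,-4,0,0,0,0.3],
    [0,0,-3,0,0,0,0.3],
    [1.3,2,0,0,0,0,0.3],
    [2,3.4,0,0,0,0,0.3],
  ],
)

```text
t: 13.12
position: [0.5388, -0.1958, 0.1908]
tool_rot: [0.001, 1.0, -0.001, 0.002]
contact_force: [1.0, 0.2, -0.8]
opening: 0.0656
finger_force: 0.0
```

>>> arm_command(
  steps=[
    [1.6,3.6,0,0,0,0,0.3],
    [1.6,3.6,0,0,0,0,0.3],
    [1.6,3.6,0,0,0,0,0.3],
    [1.3,3.6,0,0,0,0,0.3],
    [0.4,2.5,0,0,0,0,0.3],
    [0,1.3,0,0,0,0,0.3],
    [0,0,0,0,0,0,0.3],
    [0,0,0,0,0,0,0.3],
    [0,0,0,0,0,0,0.3],
  ],
)

```text
t: 13.87
position: [0.4729, -0.0124, 0.1889]
tool_rot: [-0.0, 1.0, -0.0, 0.0]
contact_force: [0.1, -1.4, 0.3]
opening: 0.0658
finger_force: 0.0
```

```bash
python3 w.py
```

```text
[ 0.47281236 -0.01255691  0.18870181] [ 0.11103877 -0.12320924  1.15922736] 0.06581889640345334
[491.9 136.8] [485, 116, 21, 42, 211] [0.4205 0.187  0.095 ]
[256.2 196.8] [241, 180, 32, 34, 812] [ 0.4734 -0.0114  0.095 ]
[ 12.2 293.6] [0, 275, 34, 36, 559] [ 0.571 -0.247  0.095]
top [390.9 156. ] [384, 150, 15, 13, 158] [ 0.571  -0.2466  0.095 ]
top [155.7 220.8] [149, 215, 15, 13, 153] [0.4239 0.2436 0.095 ]
```

The first light bottle stands at (0.571,-0.247). Now gripping bottle 1.

>>> arm_command(
  steps=[
    [-0.1,0.1,0,0,0,0,0.3],
    [0,0,3.5,0,0,0,0.3],
    [0,0,3.8,0,0,0,0.3],
    [0,0,2.6,0,0,0,0.3],
    [0,0,1.4,0,0,0,0.3],
    [0,0,0,0,0,0,0.3],
    [0,0,0,0,0,0,1],
    [0,0,0,0,0,0,1],
    [0,0,0,0,0,0,1],
    [0,0,0,0,0,0,1],
    [0,0,0,0,0,0,1],
    [0,0,0,0,0,0,1],
  ],
)

```text
t: 14.97
position: [0.4739, -0.0102, 0.076]
tool_rot: [-0.001, 1.0, 0.0, 0.0]
contact_force: [0.4, -0.9, 1.9]
opening: 0.0297
finger_force: 21.5
```

>>> arm_command(
  steps=[
    [0,0,0,0,0,0,1],
    [0,0,0,0,0,0,1],
    [0,0,0,0,0,0,1],
    [0,0,0,0,0,0,1],
  ],
)

```text
t: 15.3
position: [0.4742, -0.0103, 0.0759]
tool_rot: [-0.001, 1.0, 0.0, 0.0]
contact_force: [-0.6, -0.2, 7.6]
opening: 0.029
finger_force: 25.0
```

>>> arm_command(
  steps=[
    [0,0,-1,0,0,0,1],
    [0,0,-2,0,0,0,1],
    [0,0,-3,0,0,0,1],
    [0,0,-3,0,0,0,1],
    [0,0,-3,0,0,0,1],
    [0,0,-2,0,0,0,1],
    [0,0,-1,0,0,0,1],
    [0,0,0,0,0,0,1],
    [0,0,0,0,0,0,1],
    [0,0,0,0,0,0,1],
  ],
)

```text
t: 16.13
position: [0.4729, -0.0103, 0.2242]
tool_rot: [-0.001, 1.0, -0.0, -0.001]
contact_force: [0.1, -0.5, -2.0]
opening: 0.029
finger_force: 25.0
```

```bash
python3 heft.py
```

```text
16.5333 [ 0.47357595 -0.01037504  0.22522037] [-9.54735141e-04  9.99999512e-01 -1.37083325e-04 -2.12121225e-04] 0.028827752951897524 [-2.57 -1.61 -1.41 -1.85 -1.84 -1.5  -1.51 -2.14] -1.805706918119577
```

1.8 N, so this one is light too. To the near slot at (0.463,-0.262).

>>> arm_command(
  steps=[
    [0,-1.5,0,0,0,0,1],
    [0,-3,0,0,0,0,1],
    [0.2,-3.7,0,0,0,0,1],
    [0.3,-3.7,0,0,0,0,1],
    [0.3,-3.7,0,0,0,0,1],
    [0.2,-3.7,0,0,0,0,1],
    [0,-3.4,0,0,0,0,1],
    [0,-2,0,0,0,0,1],
    [0,-0.5,0,0,0,0,1],
    [0,0,0,0,0,0,1],
    [0,0,0,0,0,0,1],
    [0,0,0,0,0,0,1],
  ],
)

```text
t: 17.53
position: [0.4645, -0.2609, 0.2254]
tool_rot: [-0.002, 1.0, 0.0, -0.0]
contact_force: [-0.0, 0.8, -1.5]
opening: 0.0293
finger_force: 25.0
```

>>> arm_command(
  steps=[
    [0,0,2,0,0,0,1],
    [0,0,3.5,0,0,0,1],
    [0,0,3.5,0,0,0,1],
    [0,0,2.7,0,0,0,1],
    [0,0,1.5,0,0,0,1],
    [0,0,0.6,0,0,0,1],
    [0,0,0.2,0,0,0,1],
    [0,0,0.1,0,0,0,1],
    [0,0,0,0,0,0,1],
    [0,0,0,0,0,0,1],
  ],
)

```text
t: 18.37
position: [0.4649, -0.2623, 0.0856]
tool_rot: [-0.001, 1.0, -0.0, 0.001]
contact_force: [0.4, 0.3, -1.9]
opening: 0.029
finger_force: 25.0
```

>>> arm_command(
  steps=[
    [0,0,0.2,0,0,0,1],
    [0,0,0.2,0,0,0,1],
    [0,0,0.1,0,0,0,1],
    [0,0,0.1,0,0,0,1],
    [0,0,0,0,0,0,1],
    [0,0,0,0,0,0,1],
  ],
)

```text
t: 18.87
position: [0.4651, -0.2629, 0.0798]
tool_rot: [-0.001, 1.0, -0.0, 0.001]
contact_force: [-3.1, 2.7, 21.0]
opening: 0.0289
finger_force: 25.0
```

>>> arm_command(
  steps=[
    [0,0,0,0,0,0,0.3],
    [0,0,0,0,0,0,0.3],
    [0,0,0,0,0,0,0.3],
    [0,0,0,0,0,0,0.3],
    [0,0,0,0,0,0,0.3],
    [0,0,0,0,0,0,0.3],
    [0,0,-1,0,0,0,0.3],
    [0,0,-3,0,0,0,0.3],
    [0,0,-4,0,0,0,0.3],
    [0,0,-3,0,0,0,0.3],
    [0,2,0,0,0,0,0.3],
    [0,3.4,0,0,0,0,0.3],
  ],
)

```text
t: 19.87
position: [0.4644, -0.2108, 0.191]
tool_rot: [0.001, 1.0, -0.001, 0.002]
contact_force: [0.9, -0.4, 0.2]
opening: 0.0659
finger_force: 0.0
```

>>> arm_command(
  steps=[
    [0.3,3.8,0,0,0,0,0.3],
    [0.4,3.8,0,0,0,0,0.3],
    [0.4,3.8,0,0,0,0,0.3],
    [0.4,3.8,0,0,0,0,0.3],
    [0.4,3.8,0,0,0,0,0.3],
    [0.4,3.8,0,0,0,0,0.3],
    [0.4,3.8,0,0,0,0,0.3],
    [0.4,3.8,0,0,0,0,0.3],
    [0.4,3.8,0,0,0,0,0.3],
    [0.4,3.8,0,0,0,0,0.3],
    [0.1,3.8,0,0,0,0,0.3],
    [0,2.7,0,0,0,0,0.3],
  ],
)

```text
t: 20.87
position: [0.4224, 0.2398, 0.1893]
tool_rot: [-0.002, 1.0, 0.0, 0.0]
contact_force: [0.4, 0.1, -0.1]
opening: 0.0659
finger_force: 0.0
```

>>> arm_command(
  steps=[
    [0,0.8,0,0,0,0,0.3],
    [0,0,0,0,0,0,0.3],
    [0,0,0,0,0,0,0.3],
    [0,0,0,0,0,0,0.3],
  ],
)

```text
t: 21.2
position: [0.4235, 0.243, 0.1887]
tool_rot: [-0.0, 1.0, -0.0, 0.0]
contact_force: [0.1, -0.2, -0.5]
opening: 0.0661
finger_force: 0.0
```

```bash
python3 w.py; python3 -c "
from h import *
cv2.imwrite('pics/s2.png',imaging.read_camera('side')['img'])"
```

```text
[0.42346531 0.24307288 0.18870934] [-0.7665354   0.21246972 -0.0174398 ] 0.0659028333160005
[258.1 196. ] [243, 180, 32, 33, 822] [0.4232 0.2458 0.095 ]
top [390.9 156. ] [384, 150, 15, 13, 158] [ 0.571  -0.2466  0.095 ]
top [398.2 206.7] [391, 200, 15, 14, 159] [ 0.4644 -0.2613  0.095 ]
```

View pics/s2.png

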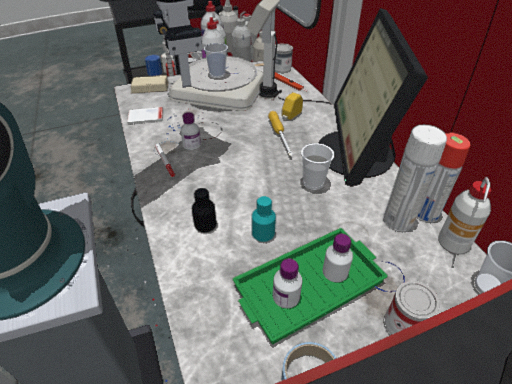

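Both light bottles stand upright in the tray at px (289,285) and (341,258). Marker, screwdriver and cup are untouched. Now the full one.

>>> arm_command(
  steps=[
    [0,0.3,0,0,0,0,0.3],
    [0,0,3.5,0,0,0,0.3],
    [0,0,3.8,0,0,0,0.3],
    [0,0,2.6,0,0,0,0.3],
    [0,0,1.4,0,0,0,0.3],
    [0,0,0,0,0,0,0.3],
    [0,0,0,0,0,0,1],
    [0,0,0,0,0,0,1],
    [0,0,0,0,0,0,1],
    [0,0,0,0,0,0,1],
    [0,0,0,0,0,0,1],
    [0,0,0,0,0,0,1],
  ],
)

```text
t: 22.35
position: [0.4233, 0.2477, 0.076]
tool_rot: [-0.001, 1.0, 0.0, 0.0]
contact_force: [-0.1, -2.9, 0.7]
opening: 0.0296
finger_force: 23.6
```

>>> arm_command(
  steps=[
    [0,0,0,0,0,0,1],
    [0,0,0,0,0,0,1],
    [0,0,0,0,0,0,1],
    [0,0,0,0,0,0,1],
  ],
)

```text
t: 22.68
position: [0.4235, 0.2476, 0.0759]
tool_rot: [-0.001, 1.0, 0.0, 0.0]
contact_force: [-0.4, -1.7, 7.4]
opening: 0.0297
finger_force: 25.0
```

>>> arm_command(
  steps=[
    [0,0,-1,0,0,0,1],
    [0,0,-2,0,0,0,1],
    [0,0,-3,0,0,0,1],
    [0,0,-3,0,0,0,1],
    [0,0,-3,0,0,0,1],
    [0,0,-2,0,0,0,1],
    [0,0,-1,0,0,0,1],
    [0,0,0,0,0,0,1],
    [0,0,0,0,0,0,1],
    [0,0,0,0,0,0,1],
    [0,0,0,0,0,0,1],
    [0,0,0,0,0,0,1],
  ],
)

```text
t: 23.68
position: [0.4228, 0.2473, 0.2244]
tool_rot: [-0.001, 1.0, -0.001, -0.001]
contact_force: [-0.9, 0.3, -4.4]
opening: 0.0292
finger_force: 25.0
```

```bash
python3 heft.py; python3 -c "
from h import *
cv2.imwrite('pics/s3.png',imaging.read_camera('side')['img'])"
```

```text
24.0833 [0.42314613 0.24756796 0.22541597] [-1.00711301e-03  9.99999490e-01 -7.81411755e-05 -2.65626527e-06] 0.029244516970381555 [-3.75 -4.99 -4.38 -4.8  -4.06 -3.42 -4.13 -3.91] -4.179633768514432
```

View pics/s3.png

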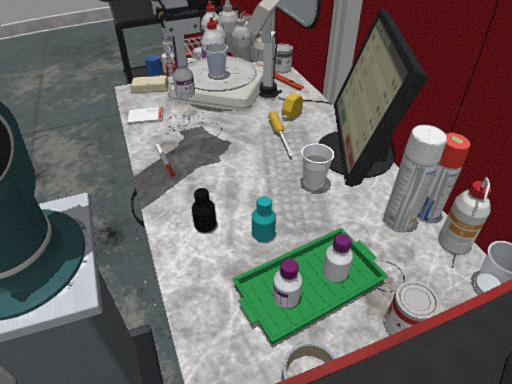

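The full bottle (4.2 N) is held upright, about 15 cm up, at px (183,82). The two light ones stand in the tray. Handing in.

```bash
python3 -c "
from plant import robot
print(robot.hand_in())"
```

```text
the job is handed in; nothing more can be done
None
```

I handed the job in at about 24 s: the two light bottles (1.4 N and 1.8 N) stand upright in the tray, and the full one (about 4.2 N) is held upright and still, about 15 cm above the bench.

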